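# Kit the job trays with matching overlock cones

## Task

Tomorrow's four costume jobs each have a tray with a swatch of their fabric. Stand the big overlock cone of the matching colour upright in the empty pocket of each tray, setting it down rather than dropping it, and leave the two small spools standing where they are.

Things in the scene. Friction and masses are not known exactly. Their poses are not given: they have to be found in the camera images.
- cone_red: Big overlock cone of crimson red thread standing upright, 102 mm tall, firm, tapered: 54 mm across near the foot (6 mm up), narrowing evenly to 42 mm at 88 mm up (45 mm at 65 mm up); white plastic foot 49 mm and white tip 25 mm across. About 90 g. Origin: centre of its underside; z up through the tip.
- cone_yellow: Big overlock cone of mustard yellow thread standing upright, 102 mm tall, firm, tapered: 54 mm across near the foot (6 mm up), narrowing evenly to 42 mm at 88 mm up (45 mm at 65 mm up); white plastic foot 49 mm and white tip 25 mm across. About 90 g. Origin: centre of its underside; z up through the tip.
- cone_green: Big overlock cone of bottle green thread standing upright, 102 mm tall, firm, tapered: 54 mm across near the foot (6 mm up), narrowing evenly to 42 mm at 88 mm up (45 mm at 65 mm up); white plastic foot 49 mm and white tip 25 mm across. About 90 g. Origin: centre of its underside; z up through the tip.
- cone_blue: Big overlock cone of royal blue thread standing upright, 102 mm tall, firm, tapered: 54 mm across near the foot (6 mm up), narrowing evenly to 42 mm at 88 mm up (45 mm at 65 mm up); white plastic foot 49 mm and white tip 25 mm across. About 90 g. Origin: centre of its underside; z up through the tip.
- tray_red: Pale grey job tray, crimson red swatch and buttons on its card; fixed. 147 (x) by 96 mm (y), 30 mm high, rim lip 3 mm wider, floor and walls 3 mm. The larger, empty pocket, 84 (x) by 90 mm (y) inside, is for the cone; the smaller one on +x holds the slanted swatch card, below the rim. Origin: under the empty pocket's centre at table level; x points to the card, z up.
- tray_yellow: Pale grey job tray, mustard yellow swatch and buttons on its card; fixed. 147 (x) by 96 mm (y), 30 mm high, rim lip 3 mm wider, floor and walls 3 mm. The larger, empty pocket, 84 (x) by 90 mm (y) inside, is for the cone; the smaller one on +x holds the slanted swatch card, below the rim. Origin: under the empty pocket's centre at table level; x points to the card, z up.
- tray_green: Pale grey job tray, bottle green swatch and buttons on its card; fixed. 147 (x) by 96 mm (y), 30 mm high, rim lip 3 mm wider, floor and walls 3 mm. The larger, empty pocket, 84 (x) by 90 mm (y) inside, is for the cone; the smaller one on +x holds the slanted swatch card, below the rim. Origin: under the empty pocket's centre at table level; x points to the card, z up.
- tray_blue: Pale grey job tray, royal blue swatch and buttons on its card; fixed. 147 (x) by 96 mm (y), 30 mm high, rim lip 3 mm wider, floor and walls 3 mm. The larger, empty pocket, 84 (x) by 90 mm (y) inside, is for the cone; the smaller one on +x holds the slanted swatch card, below the rim. Origin: under the empty pocket's centre at table level; x points to the card, z up.
- spool_red: Small household spool of crimson red thread standing upright: 27 mm across its flanges of the same colour, 52 mm tall, about 20 g. Not wanted; stays where it stands. Origin: centre of its underside, z up.
- spool_blue: Small household spool of royal blue thread standing upright: 27 mm across its flanges of the same colour, 52 mm tall, about 20 g. Not wanted; stays where it stands. Origin: centre of its underside, z up.
Mind the look-alikes: they are no part of the job. Leave any orange look-alike of the tray_yellow alone.

How it is judged (in metres and radians):
At the end, for the whole second after the job is handed in: Each cone is upright (within 7 degrees) on the floor of the empty pocket of the tray with its colour of swatch (axis within 25 mm of the pocket's centre, underside within 6 mm of its floor), released and still; both small spools stand within 20 mm of where they were (horizontal distance between cone_red and tray_red below 0.025 m and z of cone_red in the frame of tray_red between -0.002 and 0.009 m and angle between each of cone_red, cone_yellow, cone_green, cone_blue, spool_red, spool_blue's own z axis and vertical below 0.12 rad and linear speed of each of cone_red, cone_yellow, cone_green, cone_blue below 0.03 m/s and contact force between each of cone_red, cone_yellow, cone_green, cone_blue and the fingers below 0.1 N and horizontal distance between cone_yellow and tray_yellow below 0.025 m and z of cone_yellow in the frame of tray_yellow between -0.002 and 0.009 m and horizontal distance between cone_green and tray_green below 0.025 m and z of cone_green in the frame of tray_green between -0.002 and 0.009 m and horizontal distance between cone_blue and tray_blue below 0.025 m and z of cone_blue in the frame of tray_blue between -0.002 and 0.009 m and distance of each of spool_red, spool_blue from where it was at the start of the episode below 0.02 m); the robot touches nothing.
It fails at once if a cone is dropped into its tray (still faster than 0.65 m/s less than 30 mm above the table) ((horizontal distance between cone_red and tray_red below 0.04 m and z of cone_red in the frame of tray_red below 0.03 m and linear speed of cone_red above 0.65 m/s) or (horizontal distance between cone_yellow and tray_yellow below 0.04 m and z of cone_yellow in the frame of tray_yellow below 0.03 m and linear speed of cone_yellow above 0.65 m/s) or (horizontal distance between cone_green and tray_green below 0.04 m and z of cone_green in the frame of tray_green below 0.03 m and linear speed of cone_green above 0.65 m/s) or (horizontal distance between cone_blue and tray_blue below 0.04 m and z of cone_blue in the frame of tray_blue below 0.03 m and linear speed of cone_blue above 0.65 m/s)).
It fails at once if a small spool is taken or pushed away (more than 30 mm) (distance of any of spool_red, spool_blue from where it was at the start of the episode above 0.03 m).
It also fails if it takes over 93 s, if anything falls off the work surface, if the arm or the gripper's body presses on something with over 40 N, if the wrist force passes 120 N, or if a joint passes its speed limit or range.

## Robot

A 6-joint arm with a two-finger parallel gripper is mounted at the origin on the work surface. World frame = base frame: x ahead of the robot, y to its left, z up, the work surface at z = 0. Lengths are in mm, angles in rad, forces in N, time in s.
With the tool pointing down it reaches from about 350 to 725 mm from the base axis. Payload 6 kg.
Tool frame: the origin (TCP) lies between the finger pads; the fingertips stand 14 mm ahead of it and the grasp point (between the pads) lies 5 mm behind it (robot.tip_extent is the z of the fingertips in the tool frame, in mm); z points along the fingers, y is the direction in which the jaws open and shut (so a half turn about z gives the same grasp; the last joint's range is limited). The gripper opens to 85 mm and grips with 20 to 120 N. Pads are 22 mm wide; open, the fingers measure 114 mm over their backs; the gripper's body (76 mm by 85 mm) begins 54 mm behind the grasp point. The pads swing forward as they close: fully open they stand 13 mm farther back than shut.
Start: joints at [-0.857, 0.04, 0.085, 0, -1.615, -0.334], TCP at [222.449, -557.218, 245.261] pointing down, gripper open.
Joint ranges: [-2.56, 2.56], [-1.29, 2.01], [-1.08, 1.49], [-3.29, 1.98], [-2.81, -0.18], [-2.99, 2.99]. Speed limits (rad/s): [2.57, 2.57, 3.01, 3.14, 3.14, 3.14].

## Interface

Orientations are given as a unit quaternion [x, y, z, w].
In Python, from cell import robot gives the robot as it stands.
- The arm moves only by the shell command python3 -m crank 'ROWS' [FORCE]. ROWS is text: rows parted by semicolons, each of 7 numbers parted by spaces: the shift along the tool's x, y, z in cm, then the turn, a rotation vector about the tool's x, y, z in rad, then the closure, from 0 (fully open) to 1 (shut). In form: tx ty tz ax ay az fingers; .... A call has 1 to 20 rows; each row is the pose to reach, as a shift and turn from the pose commanded when the call began, along the tool's axes at that moment; what a row does not reach only later rows make up. A row lasts 1/10 s, in which the tool goes at most 50 mm and 8.59 degrees, less where a joint would pass 70% of its speed; a pose out of reach is approached as far as the arm can. A call with a gripper value outside its range is refused whole. The fingers move at their own pace and stop on an object; FORCE is the grip in N (left out, the last holds). Time passes only in rows, so rows that repeat a pose let the fingers close. It gives the time, the measured TCP pose, the force and the opening at its end, in the units of the state.
- robot.sense(): the state, without advancing time (a new reading comes with each control period).
- robot.capture(name): name is "scene" or "top" or "wrist"; returns a dict with "frame" (420x560x3 uint8, blue, green, red), "z_map" (420x560 float32, mm along the optical axis (not along the pixel's ray), 0 where there is no reading), "fov_y" (degrees; the focal length in pixels is half the picture's height over the tangent of half this angle, whatever the lens; pixels are square), "cx", "cy" (the principal point, pixels), "k1" (the pictures are not rectified: a ray, as slopes to the right and down, at radius r is drawn at 1 + k1 r^2 times it, then the intrinsics apply), "R" (3x3) and "t" (3): a world point X has camera coordinates R X + t; the wrist camera has in their place "T_tool_cam" (4x4, takes a point from camera to tool coordinates, whose origin is the TCP and whose axes are the flange's). Camera axes: x right, y down, z forward; pixel columns grow to the right and rows downward; lengths in mm; the calibration is good to about 2 mm. A picture is of the moment at which its call begins: read the wrist's pose just before it.
- robot.job_done(): hands the job in, once; it reports no verdict.
The state is a dict: "time_s": time; "q": joint angles; "joint_velocities": joint speeds; "effort": joint torques, N m; "position": TCP position; "eef_rot": TCP orientation; "force": force on the tool from outside, world axes, zero at the start; "wrist_torque": the same for the moment, N m; "width": finger opening in mm.
Only numpy, scipy, OpenCV 4.12 (cv2) and the standard library are available. Lean on these libraries where they do the work, as an engineer would, in place of code of your own. Each camera call takes 0.05 s, during which the arm holds its last target.

## Working session

There is one attempt and no reset: what is moved stays moved. The work goes in short steps, Python scripts to look and compute and a shell command to move; the robot and the scene stay as the last step left them, time stands still between calls to the robot, and variables do not carry over. Pictures are saved under pics/ and viewed, and the job is handed in when it is done.

```bash
mkdir -p pics; ls
python3 - <<'E'
from cell import robot
import cv2
print(robot.sense())
for n in("scene","top","wrist"):
    c=robot.capture(n); cv2.imwrite(f"pics/{n}0.png",c["frame"])
    print(n,{k:v for k,v in c.items() if k not in("frame","z_map")})
E
```

```text
pics
{'time_s': 0.0, 'q': array([-8.57332714e-01,  4.08232770e-02,  8.38125718e-02, -4.43518835e-04,
       -1.61547273e+00, -3.33704240e-01]), 'joint_velocities': array([ 0.00133906,  0.00141244,  0.00153465,  0.00109106, -0.00092435,
        0.00010251]), 'effort': array([-7.24139409e-05, -3.68188655e+01,  3.47399712e+01,  6.93166181e+00,
       -5.40336550e-03,  2.43546214e-05]), 'position': array([ 222.38803176, -556.95071926,  244.27725358]), 'eef_rot': array([-1.88750216e-01,  9.82024743e-01,  8.41314708e-04, -2.29899045e-04]), 'force': array([ 0.07066766, -0.83531142,  0.20497626]), 'wrist_torque': array([ 0.02173279, -0.00273282, -0.03458721]), 'width': 85.58849952278247}
scene {'fov_y': 42.29133015455153, 'cx': 277.9815693572029, 'cy': 207.59617128768505, 'k1': -0.10813333837816609, 'R': array([[ 0.18071571,  0.98324416,  0.02393215],
       [ 0.62348504, -0.09570691, -0.77595528],
       [-0.76066303,  0.15514865, -0.63033376]]), 't': array([-209.66619071, -294.39238738, 1781.09890979])}
top {'fov_y': 50.94573067121473, 'cx': 280.29849931456937, 'cy': 215.20419563087373, 'k1': -0.04642647686208277, 'R': array([[-0.02664729, -0.99948456, -0.01790372],
       [-0.99800875,  0.0276237 , -0.0567051 ],
       [ 0.05717044,  0.01635704, -0.99823043]]), 't': array([ 143.00727265,  522.90556769, 1412.42180888])}
wrist {'fov_y': 68.64128791609403, 'cx': 277.47915648087945, 'cy': 208.0459237204859, 'k1': 0.00876726189619964, 'T_tool_cam': array([[-3.09987193e-04, -9.64926918e-01, -2.62518470e-01,
         6.68701058e+01],
       [ 9.99999803e-01, -4.42401551e-04,  4.45294509e-04,
        -6.97147083e-01],
       [-5.45815237e-04, -2.62518280e-01,  9.64926865e-01,
        -1.27508281e+02],
       [ 0.00000000e+00,  0.00000000e+00,  0.00000000e+00,
         1.00000000e+00]])}
```

View pics/scene0.png

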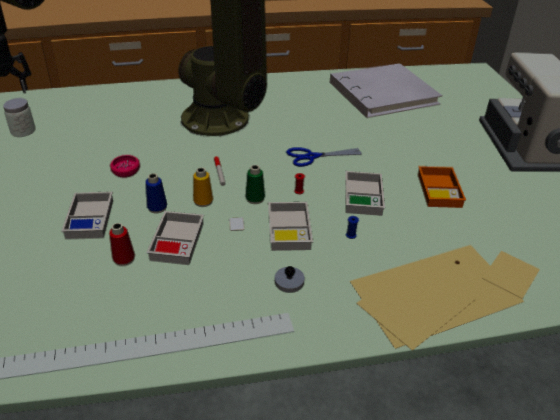

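View pics/top0.png

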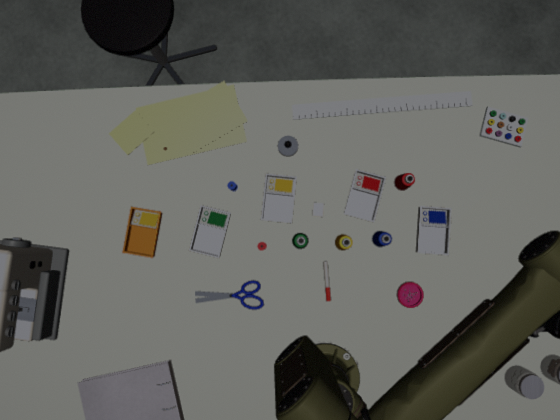

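The top view shows the cones at about red (405,181), blue (382,239), yellow (344,241) and green (300,240). The trays are red (366,194), blue (433,230), yellow (280,198) and green (211,230). The orange look-alike is at (142,231). The small spools are at (232,186) blue and (262,246) red. Next I'll enlarge it.

```bash
cat > h.py <<'E'
import numpy as np, cv2
from scipy.spatial.transform import Rotation as Rn
from scipy.optimize import least_squares
def f_of(c): return 210/np.tan(np.radians(c["fov_y"]/2))
def K(c): f=f_of(c); return np.array([[f,0,c["cx"]],[0,f,c["cy"]],[0,0,1.]])
def D(c): return np.array([c["k1"],0,0,0,0.])
def RT(c,s=None):
    if "R" in c: return np.array(c["R"]),np.array(c["t"])
    Tt=np.eye(4); Tt[:3,:3]=Rn.from_quat(s["eef_rot"]).as_matrix(); Tt[:3,3]=s["position"]
    M=np.linalg.inv(Tt@c["T_tool_cam"]); return M[:3,:3],M[:3,3]
def und(c,px): return cv2.undistortPoints(np.array(px,float).reshape(-1,1,2),K(c),D(c)).reshape(-1,2)
def plane(c,px,z,s=None):
    R,t=RT(c,s); r=und(c,px); d=np.c_[r,np.ones(len(r))]@R; o=-R.T@t
    return o+d*((z-o[2])/d[:,2])[:,None]
def cloud(c,s=None):
    R,t=RT(c,s); h,w=c["z_map"].shape
    u,v=np.meshgrid(np.arange(w),np.arange(h))
    r=und(c,np.stack([u,v],-1)); zz=c["z_map"].reshape(-1,1)
    P=((np.c_[r,np.ones(len(r))]*zz)-t)@R
    P[zz[:,0]==0]=np.nan
    return P.reshape(h,w,3)
def proj(c,X,s=None):
    R,t=RT(c,s); return cv2.projectPoints(np.array(X,float).reshape(-1,1,3),cv2.Rodrigues(R)[0],t,K(c),D(c))[0].reshape(-1,2)
E
python3 - <<'E'
from h import *
im=cv2.imread("pics/top0.png")
cr=im[160:270,110:460]; cr=np.clip(cr.astype(float)*1.3,0,255).astype(np.uint8)
a=cv2.resize(cr[:,:190],None,fx=4,fy=4,interpolation=cv2.INTER_CUBIC)
b=cv2.resize(cr[:,160:],None,fx=4,fy=4,interpolation=cv2.INTER_CUBIC)
cv2.imwrite("pics/topA.png",a);cv2.imwrite("pics/topB.png",b)
E
```

```text
(no output)
```

View pics/topA.png

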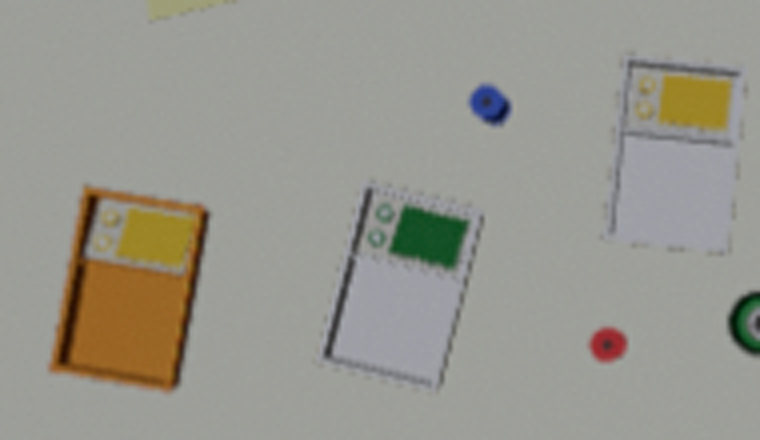

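View pics/topB.png

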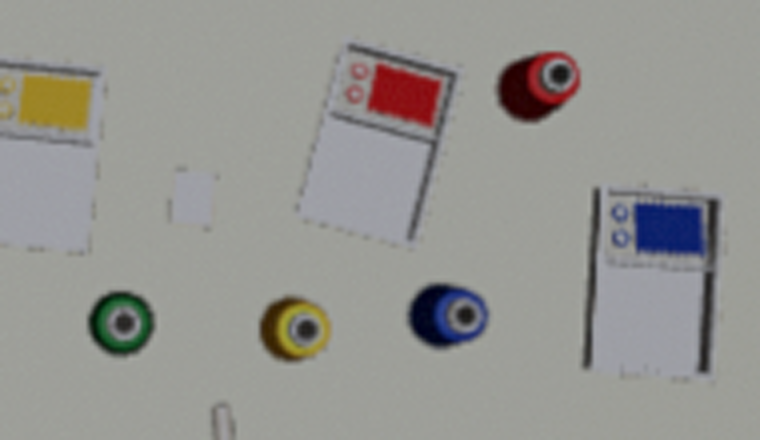

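Run:
```python
from h import *
from cell import robot
c=robot.capture("top"); np.savez("top.npz",**c); P=cloud(c)
s=P[170:265,120:460]; z=s[...,2]
print("table z", np.nanmedian(z), np.nanpercentile(z,[5,95]))
names=dict(cr=(405,181),cb=(382,239),cy=(344,241),cg=(300,240),sb=(232,186),sr=(262,246))
for n,(u,v) in names.items():
    q=P[v-12:v+13,u-14:u+15].reshape(-1,3); q=q[~np.isnan(q[:,0])]
    zm=q[:,2].max(); top=q[q[:,2]>(85 if n[0]=='c' else 40)]
    print(n,"zmax",zm.round(1),"n",len(top),"mean",top.mean(0).round(1) if len(top) else None, "mid",((top.max(0)+top.min(0))/2).round(1) if len(top) else None)
trays=dict(r=(366,194),b=(433,230),y=(280,198),g=(211,230))
for n,(u,v) in trays.items():
    q=P[v-32:v+33,u-24:u+25].reshape(-1,3); q=q[(q[:,2]>15)&(q[:,2]<40)]
    (cx,cy),(w,h),a=cv2.minAreaRect(q[:,:2].astype(np.float32)); print(n,len(q),cx,cy,w,h,a)
```

```text
table z 1.3853607817619449 [-4.4467028  30.33749349]
cr zmax 108.4 n 126 mean [ 622.6 -266.8   94.8] mid [ 623.5 -268.3   96.7]
cb zmax 107.6 n 112 mean [ 441.8 -188.7   94.1] mid [ 440.8 -189.5   96.3]
cy zmax 110.1 n 126 mean [433.6 -70.   94.2] mid [434.7 -70.   97.6]
cg zmax 108.8 n 125 mean [442.4  67.9  94.1] mid [441.6  67.7  97. ]
sb zmax 62.3 n 56 mean [624.3 281.   51.8] mid [625.  280.9  54.1]
sr zmax 57.0 n 57 mean [428.6 190.1  52.3] mid [429.  189.8  50.6]
r 565 582.5068359375 -145.7495574951172 103.26400756835938 152.9026336669922 72.91975402832031
b 616 463.3213195800781 -363.5147399902344 106.257568359375 152.41244506835938 83.95513916015625
y 531 581.31103515625 132.91610717773438 100.88500213623047 152.7006378173828 82.48761749267578
g 555 480.3739929199219 358.6217956542969 102.84142303466797 152.4649200439453 74.66657257080078
```

```bash
cat >> h.py <<'E'
TR=dict(r=(555.3,-137.4,-17.1),b=(435.0,-360.5,-6),y=(553.1,136.6,-7.5),g=(452.9,366.1,-15.3))
CO=dict(r=(623,-267.3),b=(441.5,-189),y=(434,-70),g=(442.1,67.8))
def overlay(c,s=None,k=1.3,TR=TR,CO=CO,S=1):
    im=cv2.resize(np.clip(c["frame"]*float(k),0,255).astype(np.uint8),None,fx=S,fy=S,interpolation=cv2.INTER_CUBIC)
    def pl(X,col): 
        p=((proj(c,X,s)+.5)*S-.5); cv2.polylines(im,[np.round(p*8).astype(np.int32)],True,col,1,cv2.LINE_AA,3)
    th=np.linspace(0,2*np.pi,40)[:-1]
    for n,(x,y,a) in TR.items():
        Rz=Rn.from_euler('z',a,degrees=True).as_matrix()
        def B(x0,x1,y0,y1,z): return np.array([[x0,y0,z],[x1,y0,z],[x1,y1,z],[x0,y1,z]])@Rz.T+[x,y,0]
        pl(B(-48,105,-51,51,30),(255,0,255)); pl(B(-42,42,-45,45,3),(0,255,255))
    for n,(x,y) in CO.items():
        for r,z in((27,6),(21,88),(12.5,102)):
            pl(np.c_[x+r*np.cos(th),y+r*np.sin(th),0*th+z],(255,255,0))
    return im
E
python3 - <<'E'
from h import *
from cell import robot
c=dict(np.load("top.npz")); S=4
o=overlay(c,S=S); 
cv2.imwrite("pics/oA.png",o[165*S:260*S,190*S:325*S]);cv2.imwrite("pics/oB.png",o[165*S:260*S,320*S:455*S])
c=robot.capture("scene"); o=overlay(c,S=2,k=1.5); cv2.imwrite("pics/oS.png",o[150*2:270*2,50*2:400*2])
E
```

```text
(no output)
```

View pics/oA.png

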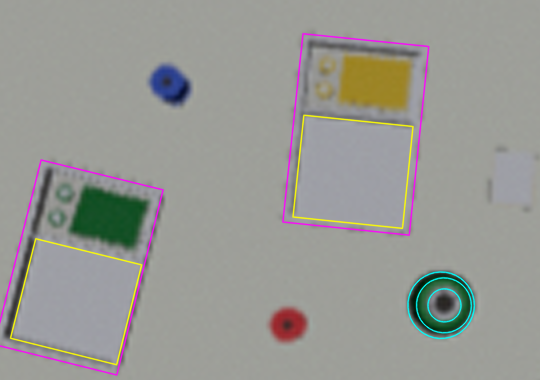

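View pics/oB.png

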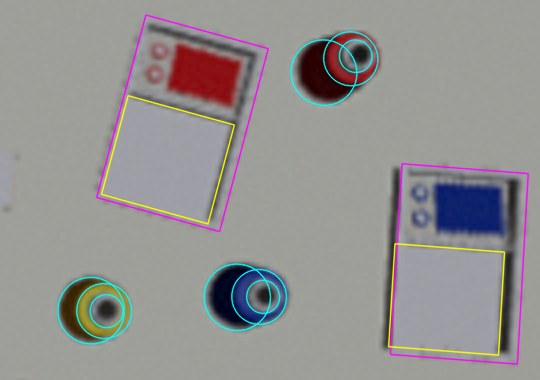

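View pics/oS.png

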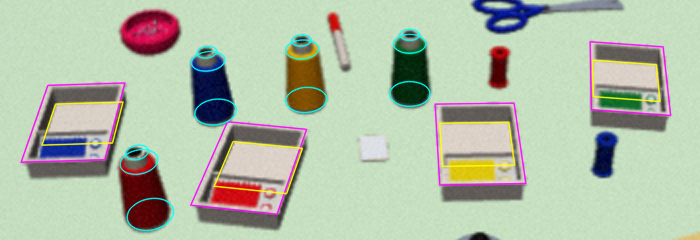

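The overlays agree in both cameras; only the blue tray needs a shift of about 3 mm in y. Each cone and tray colour is unambiguous. The candidates for yellow were the grey tray at (280,198) and the orange one at (142,231), and the grey one fits the description. I'll start with the red cone.

```bash
cat >> h.py <<'E'
TR["b"]=(435.0,-357.5,-6)
def shift(*tg):
    from cell import robot
    s=robot.sense(); R=Rn.from_quat(s["eef_rot"]).as_matrix()
    # turn needed to be plumb with same heading
    x=R[:,0].copy(); x[2]=0; x/=np.linalg.norm(x); z=np.array([0,0,-1.]); Rg=np.c_[x,np.cross(z,x),z]
    print("t",round(s["time_s"],2),"pos",s["position"].round(1),"w",round(s["width"],1),"F",s["force"].round(1),"rot",Rn.from_matrix(R.T@Rg).as_rotvec().round(4),"q",s["q"].round(2))
    for g in tg: print(g,"-> shift cm",((np.array(g)-s["position"])@R/10).round(2))
E
python3 -c "
from h import *
shift((623,-267.3,140),(623,-267.3,60))"
```

```text
t 0.25 pos [ 222.4 -557.1  244.8] w 85.6 F [-0.3 -0.2 -0.3] rot [ 0.0009 -0.0001 -0.    ] q [-0.86  0.04  0.08 -0.   -1.62 -0.33]
(623, -267.3, 140) -> shift cm [-47.95  12.05  10.49]
(623, -267.3, 60) -> shift cm [-47.95  12.05  18.49]
```

```bash
python3 -m crank '-4 1 1 0 0 0 0; -8 2 2 0 0 0 0; -12 3 3 0 0 0 0; -16 4 4 0 0 0 0; -20 5 5 0 0 0 0; -24 6 6 0 0 0 0; -28 7 7 0 0 0 0; -32 8 8 0 0 0 0; -36 9 9 0 0 0 0; -40 10 10 0 0 0 0; -44 11 10.5 0 0 0 0; -47 12 10.5 0 0 0 0; -48 12 10.5 0 0 0 0; -48 12 10.5 0 0 0 0; -48 12 10.5 0 0 0 0' 40
python3 - <<'E'
from h import *
from cell import robot
shift((623,-267.3,60))
s=robot.sense(); c=robot.capture("wrist"); cv2.imwrite("pics/w1.png",overlay(c,s))
E
```

```text
time_s: 1.75
position: [623.2, -268.4, 140.2]
eef_rot: [-0.189, 0.982, 0.0, -0.0]
force: [-0.5, -0.7, -0.1]
width: 85.5
t 1.75 pos [ 623.2 -268.4  140.2] w 85.5 F [-0.5 -0.7 -0.1] rot [ 0.0002 -0.0004 -0.    ] q [-0.11  0.26  0.14  0.   -1.45 -1.08]
(623, -267.3, 60) -> shift cm [-0.02  0.11  8.02]
```

View pics/w1.png

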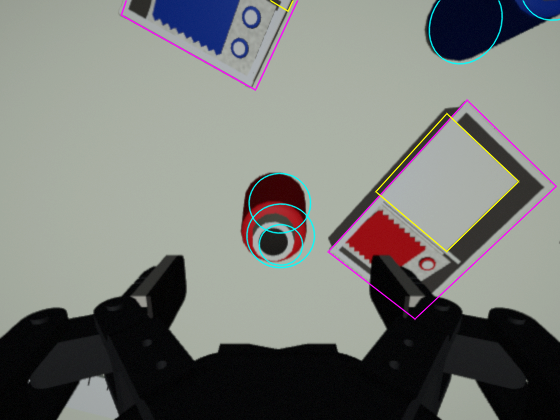

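The cone tip is seen at (273,241), about 3 mm towards tool −y of the estimate. I'll descend with a small correction.

```bash
python3 -m crank '0 -0.1 2 0 0 0 0; 0 -0.1 5 0 0 0 0; 0 -0.1 7.5 0 0 0 0; 0 -0.1 8 0 0 0 0; 0 -0.1 8 0 0 0 0.3; 0 -0.1 8 0 0 0 0.6; 0 -0.1 8 0 0 0 1; 0 -0.1 8 0 0 0 1; 0 -0.1 8 0 0 0 1; 0 -0.1 8 0 0 0 1; 0 -0.1 8 0 0 0 1; 0 -0.1 8 0 0 0 1' 40
python3 - <<'E'
from h import *
from cell import robot
shift((555.3,-137.4,180),(555.3,-137.4,64))
s=robot.sense(); c=robot.capture("wrist"); cv2.imwrite("pics/w2.png",c["frame"])
E
```

```text
time_s: 3.0
position: [625.3, -269.4, 63.2]
eef_rot: [-0.189, 0.982, -0.001, 0.002]
force: [-0.9, -0.3, 7.3]
width: 44.7
t 3.0 pos [ 625.3 -269.4   63.2] w 44.7 F [-0.9 -0.3  7.3] rot [-0.0031  0.0029 -0.    ] q [-0.11  0.3   0.04  0.   -1.31 -1.08]
(555.3, -137.4, 180) -> shift cm [  1.57  14.82 -11.73]
(555.3, -137.4, 64) -> shift cm [ 1.6  14.85 -0.13]
```

View pics/w2.png

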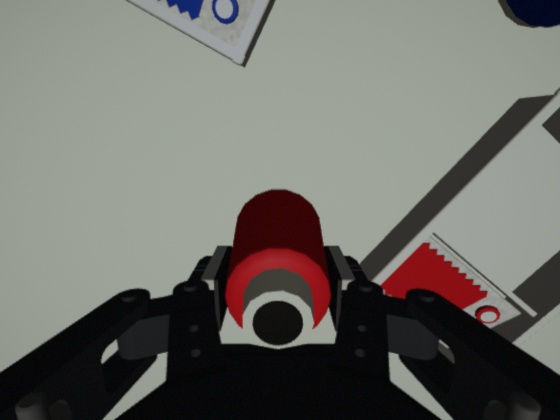

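The red cone is held (width 44.7). I'll lift it, carry it over its tray and lower it.

```bash
python3 -m crank '0 0 -1 0 0 0 1; 0 0 -3 0 0 0 1; 0 1 -6 0 0 0 1; 0.4 4 -7 0 0 0 1; 0.8 8 -7 0 0 0 1; 1.2 12 -7 0 0 0 1; 1.4 14.5 -7 0 0 0 1; 1.4 14.8 -7 0 0 0 1; 1.4 14.8 -6 0 0 0 1; 1.4 14.8 -4 0 0 0 1; 1.4 14.8 -3 0 0 0 1;1.4 14.8 -3 0 0 0 1' 60
python3 - <<'E'
from h import *
from cell import robot
shift((555.3,-137.4,66))
s=robot.sense(); c=robot.capture("wrist"); cv2.imwrite("pics/w3.png",overlay(c,s,CO={}))
E
```

```text
time_s: 4.25
position: [555.0, -137.1, 87.5]
eef_rot: [-0.188, 0.982, 0.001, -0.002]
force: [-0.3, -0.6, -2.1]
width: 43.6
t 4.25 pos [ 555.  -137.1   87.5] w 43.6 F [-0.3 -0.6 -2.1] rot [ 0.002  -0.0044 -0.    ] q [ 0.11  0.01 -0.24 -0.   -1.33 -1.3 ]
(555.3, -137.4, 66) -> shift cm [-0.02 -0.05  2.15]
```

View pics/w3.png

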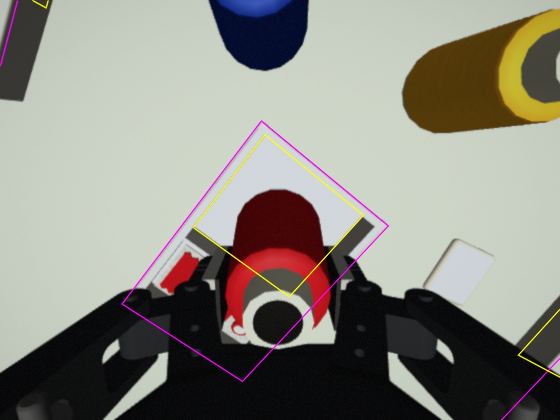

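The cone hangs plumb over the red tray's pocket. I'll lower it gently.

```bash
python3 -m crank '0 0 0.7 0 0 0 1; 0 0 1.3 0 0 0 1; 0 0 1.7 0 0 0 1; 0 0 1.9 0 0 0 1; 0 0 2.0 0 0 0 1; 0 0 2.0 0 0 0 1' 60; python3 -c "
from h import *
shift((555.3,-137.4,66))"
```

```text
time_s: 4.9
position: [556.3, -136.5, 70.3]
eef_rot: [-0.189, 0.982, -0.0, 0.0]
force: [0.3, -0.0, -0.9]
width: 43.9
t 4.9 pos [ 556.3 -136.5   70.3] w 43.9 F [ 0.3 -0.  -0.9] rot [-0.  0. -0.] q [ 0.11  0.02 -0.26  0.   -1.29 -1.3 ]
(555.3, -137.4, 66) -> shift cm [ 0.13 -0.05  0.43]
```

```bash
python3 -m crank '0 0 0.2 0 0 0 1; 0 0 0.35 0 0 0 1; 0 0 0.4 0 0 0 1; 0 0 0.4 0 0 0 1;0 0 0.4 0 0 0 1' 60
python3 - <<'E'
from h import *
from cell import robot
shift((555.3,-137.4,66))
c=robot.capture("scene"); cv2.imwrite("pics/s3.png",cv2.resize(c["frame"][180:290,80:260],None,fx=4,fy=4))
E
```

```text
time_s: 5.4
position: [556.3, -136.5, 66.4]
eef_rot: [-0.189, 0.982, 0.0, 0.0]
force: [-0.0, -0.1, 0.0]
width: 43.8
t 5.4 pos [ 556.3 -136.5   66.4] w 43.8 F [-0.  -0.1  0. ] rot [0.     0.0001 0.    ] q [ 0.11  0.02 -0.26 -0.   -1.29 -1.3 ]
(555.3, -137.4, 66) -> shift cm [ 0.13 -0.05  0.04]
```

View pics/s3.png

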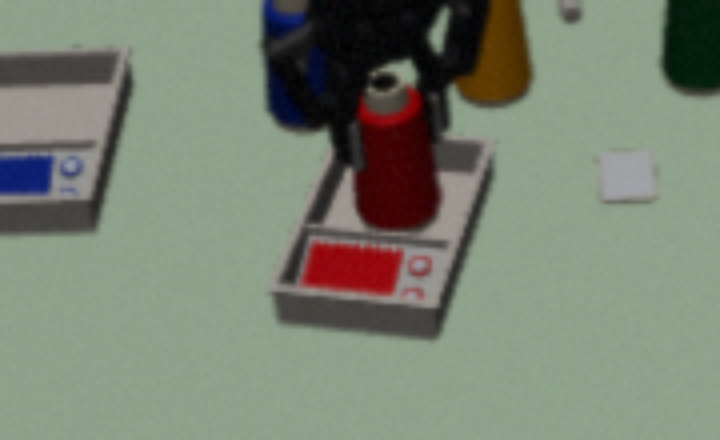

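Run:
```python
from h import *
from cell import robot
c=robot.capture("scene"); S=4
R,t=RT(c); t=t.copy(); 
# cone overlay raised by 3 mm in tray
c2=dict(c); c2["t"]=np.array(c["t"])+np.array(c["R"])@[0,0,3.]
o=overlay(c2,S=S,TR={},CO=dict(r=(555.3,-137.4)),k=1.4); o2=overlay(c,S=S,k=1.4,CO={})
m=(o!=overlay(c,S=S,k=1.4,TR={},CO={})).any(-1); o2[m]=o[m]
cv2.imwrite("pics/s4.png",o2[180*S:290*S,80*S:260*S])
```

```text
(no output)
```

View pics/s4.png

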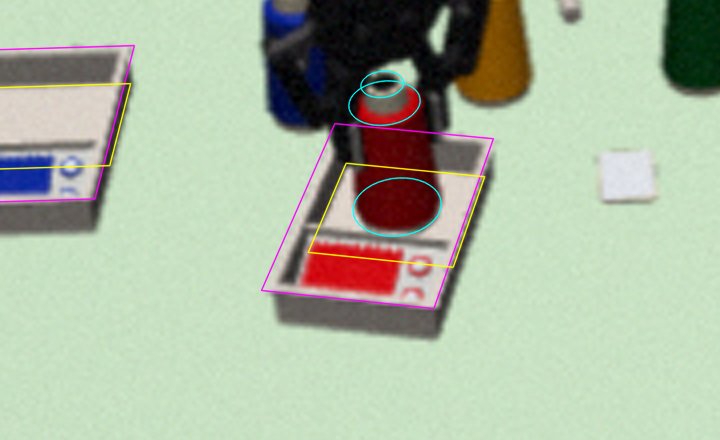

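The cone stands at the pocket centre, within about 2 mm, and the floor now carries its weight (force 0). Releasing.

```bash
python3 -m crank '0 0 0 0 0 0 0.5; 0 0 0 0 0 0 0; 0 0 0 0 0 0 0; 0 0 0 0 0 0 0; 0 0 0 0 0 0 0; 0 0 -2 0 0 0 0; 0 0 -5 0 0 0 0; 0 0 -8 0 0 0 0;0 0 -8 0 0 0 0'; python3 -c "
from h import *
shift((441.5,-189,145),(441.5,-189,60))"
```

```text
time_s: 6.4
position: [558.5, -137.0, 151.8]
eef_rot: [-0.189, 0.982, -0.001, 0.004]
force: [-0.1, 0.0, 0.5]
width: 85.2
t 6.4 pos [ 558.5 -137.   151.8] w 85.2 F [-0.1  0.   0.5] rot [-0.0042  0.0072 -0.    ] q [ 0.11 -0.02 -0.15  0.   -1.44 -1.3 ]
(441.5, -189, 145) -> shift cm [12.79 -0.49  0.59]
(441.5, -189, 60) -> shift cm [12.86 -0.45  9.09]
```

```bash
python3 -m crank '2 0 0 0 0 0 0; 6 -0.3 0 0 0 0 0; 10 -0.5 0 0 0 0 0; 12 -0.6 0 0 0 0 0; 12.6 -0.6 0 0 0 0 0; 12.6 -0.6 0 0 0 0 0; 12.6 -0.6 0 0 0 0 0; 12.6 -0.6 0 0 0 0 0'
python3 - <<'E'
from h import *
from cell import robot
shift((441.5,-189,60))
s=robot.sense(); c=robot.capture("wrist"); cv2.imwrite("pics/w5.png",overlay(c,s))
E
```

```text
time_s: 7.2
position: [442.1, -188.4, 146.0]
eef_rot: [-0.189, 0.982, 0.0, -0.0]
force: [-0.3, 0.2, 0.7]
width: 85.3
t 7.2 pos [ 442.1 -188.4  146. ] w 85.3 F [-0.3  0.2  0.7] rot [ 0.0004 -0.0006 -0.    ] q [ 0.02 -0.28 -0.39 -0.   -1.46 -1.21]
(441.5, -189, 60) -> shift cm [ 0.07 -0.04  8.6 ]
```

View pics/w5.png

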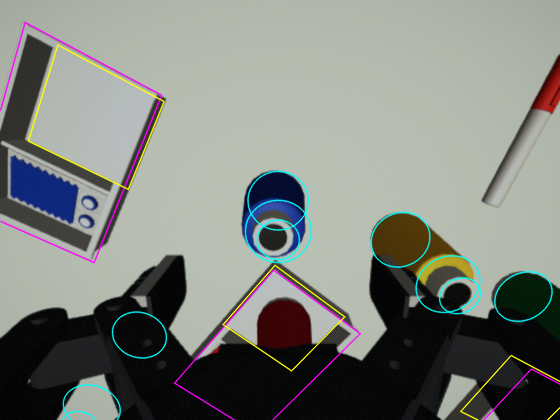

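The blue cone tip is at (273,238), within 3 mm of the prediction, and the yellow cone at (458,293) stays clear of the right finger. Descending to grasp.

```bash
python3 -m crank '0 -0.2 2 0 0 0 0; 0 -0.2 5 0 0 0 0; 0 -0.2 8 0 0 0 0; 0 -0.2 8.6 0 0 0 0; 0 -0.2 8.6 0 0 0 0.3; 0 -0.2 8.6 0 0 0 0.6; 0 -0.2 8.6 0 0 0 1; 0 -0.2 8.6 0 0 0 1; 0 -0.2 8.6 0 0 0 1; 0 -0.2 8.6 0 0 0 1; 0 -0.2 8.6 0 0 0 1; 0 -0.2 8.6 0 0 0 1' 60
python3 - <<'E'
from h import *
from cell import robot
shift((435,-357.5,90))
E
```

```text
time_s: 8.45
position: [443.7, -190.9, 62.9]
eef_rot: [-0.189, 0.982, -0.001, 0.002]
force: [0.3, 1.1, 6.1]
width: 44.0
t 8.45 pos [ 443.7 -190.9   62.9] w 44.0 F [0.3 1.1 6.1] rot [-0.0025  0.0037 -0.    ] q [ 0.01 -0.23 -0.5   0.   -1.3  -1.2 ]
(435, -357.5, 90) -> shift cm [  6.98 -15.15  -2.7 ]
```

```bash
python3 -m crank '0 0 -1 0 0 0 1; 0 0 -3 0 0 0 1; 0.4 -1 -6 0 0 0 1; 2 -4 -7 0 0 0 1; 3.6 -8 -7 0 0 0 1; 5.4 -12 -7 0 0 0 1; 6.6 -14.5 -7 0 0 0 1; 6.9 -15.2 -7 0 0 0 1; 6.9 -15.2 -6 0 0 0 1; 6.9 -15.2 -4 0 0 0 1; 6.9 -15.2 -3 0 0 0 1; 6.9 -15.2 -3 0 0 0 1' 60
python3 - <<'E'
from h import *
from cell import robot
shift((435,-357.5,66))
s=robot.sense(); c=robot.capture("wrist"); cv2.imwrite("pics/w6.png",overlay(c,s,CO={}))
E
```

```text
time_s: 9.65
position: [433.7, -355.8, 88.1]
eef_rot: [-0.189, 0.982, 0.001, -0.001]
force: [-0.3, 1.1, -1.5]
width: 43.6
t 9.65 pos [ 433.7 -355.8   88.1] w 43.6 F [-0.3  1.1 -1.5] rot [ 0.0031 -0.0022 -0.    ] q [-0.33 -0.02 -0.26 -0.   -1.33 -0.86]
(435, -357.5, 66) -> shift cm [-0.06 -0.21  2.21]
```

View pics/w6.png

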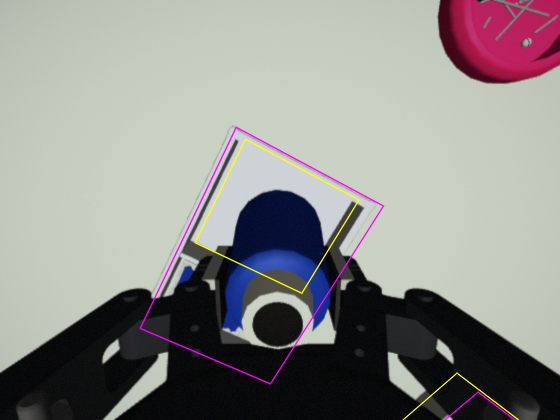

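The cone is over the blue tray's pocket and the outlines match. Lowering.

```bash
python3 -m crank '0 0 0.7 0 0 0 1; 0 0 1.3 0 0 0 1; 0 0 1.7 0 0 0 1; 0 0 2.0 0 0 0 1; 0 0 2.2 0 0 0 1; 0 0 2.3 0 0 0 1; 0 0 2.4 0 0 0 1; 0 0 2.4 0 0 0 1; 0 0 2.4 0 0 0 1' 60
python3 - <<'E'
from h import *
from cell import robot
shift((435,-357.5,66))
c=robot.capture("scene"); cv2.imwrite("pics/s6.png",cv2.resize(c["frame"][160:280,40:240],None,fx=4,fy=4))
E
```

```text
time_s: 10.6
position: [434.5, -357.4, 66.4]
eef_rot: [-0.189, 0.982, -0.0, 0.0]
force: [-0.2, -0.6, -1.6]
width: 43.9
t 10.6 pos [ 434.5 -357.4   66.4] w 43.9 F [-0.2 -0.6 -1.6] rot [-0.0001  0.0002 -0.    ] q [-0.33 -0.01 -0.29 -0.   -1.29 -0.86]
(435, -357.5, 66) -> shift cm [-0.04 -0.02  0.04]
```

View pics/s6.png

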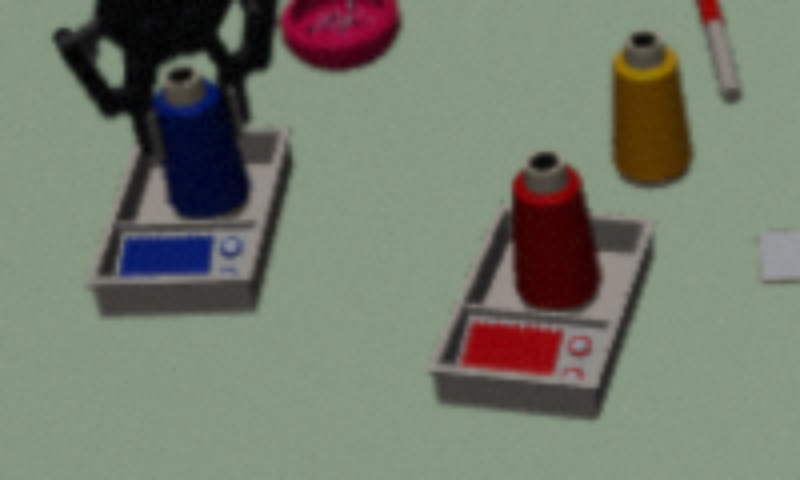

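The red cone is standing well. The blue cone may still hang by a millimetre (force −1.6), so I'll lower slightly and then release.

```bash
python3 -m crank '0 0 0.1 0 0 0 1; 0 0 0.2 0 0 0 1; 0 0 0.2 0 0 0 1; 0 0 0.2 0 0 0 1'; python3 -m crank '0 0 0 0 0 0 0.5; 0 0 0 0 0 0 0; 0 0 0 0 0 0 0; 0 0 0 0 0 0 0; 0 0 0 0 0 0 0; 0 0 -2 0 0 0 0; 0 0 -5 0 0 0 0; 0 0 -8 0 0 0 0;0 0 -8 0 0 0 0;0 0 -8 0 0 0 0'; python3 -c "
from h import *
shift((434,-70,145),(434,-70,60))"
```

```text
time_s: 11.05
position: [434.7, -357.5, 65.9]
eef_rot: [-0.189, 0.982, -0.0, 0.0]
force: [-2.2, 3.9, 7.0]
width: 43.6
time_s: 12.05
position: [434.9, -357.4, 144.9]
eef_rot: [-0.189, 0.982, -0.0, 0.001]
force: [0.5, -0.7, -1.1]
width: 85.2
t 12.05 pos [ 434.9 -357.4  144.9] w 85.2 F [ 0.5 -0.7 -1.1] rot [-0.0008  0.0014 -0.    ] q [-0.33 -0.05 -0.19 -0.   -1.43 -0.86]
(434, -70, 145) -> shift cm [-1.057e+01  2.673e+01 -2.000e-02]
(434, -70, 60) -> shift cm [-10.56  26.73   8.48]
```

```bash
python3 -m crank '-0.8 2 0 0 0 0 0; -2.4 6 0 0 0 0 0; -4 10 0 0 0 0 0; -5.6 14 0 0 0 0 0; -7.2 18 0 0 0 0 0; -8.8 22 0 0 0 0 0; -10 25 0 0 0 0 0; -10.6 26.6 0 0 0 0 0; -10.6 26.6 0 0 0 0 0; -10.6 26.6 0 0 0 0 0; -10.6 26.6 0 0 0 0 0'
python3 - <<'E'
from h import *
from cell import robot
shift((434,-70,60))
s=robot.sense(); c=robot.capture("wrist"); cv2.imwrite("pics/w7.png",overlay(c,s))
E
```

```text
time_s: 13.15
position: [434.1, -71.7, 143.7]
eef_rot: [-0.188, 0.982, 0.0, -0.001]
force: [0.5, 0.5, -0.2]
width: 85.0
t 13.15 pos [434.1 -71.7 143.7] w 85.0 F [ 0.5  0.5 -0.2] rot [ 0.0003 -0.0011 -0.    ] q [ 0.3  -0.4  -0.48 -0.   -1.49 -1.49]
(434, -70, 60) -> shift cm [-0.07  0.15  8.37]
```

View pics/w7.png

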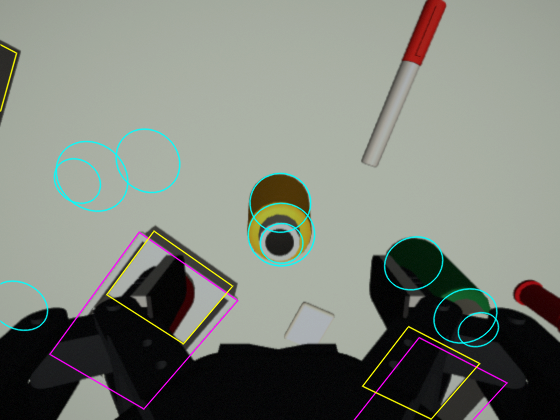

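The yellow cone's tip at (280,242) is centred. Grasping.

```bash
python3 -m crank '0 0 2 0 0 0 0; 0 0 5 0 0 0 0; 0 0 7.8 0 0 0 0; 0 0 8.4 0 0 0 0; 0 0 8.4 0 0 0 0.3; 0 0 8.4 0 0 0 0.6; 0 0 8.4 0 0 0 1; 0 0 8.4 0 0 0 1; 0 0 8.4 0 0 0 1; 0 0 8.4 0 0 0 1; 0 0 8.4 0 0 0 1; 0 0 8.4 0 0 0 1' 60
python3 - <<'E'
from h import *
from cell import robot
shift((553.1,136.6,90))
E
```

```text
time_s: 14.4
position: [435.8, -71.0, 62.7]
eef_rot: [-0.189, 0.982, -0.0, 0.002]
force: [0.3, -0.4, 5.6]
width: 44.1
t 14.4 pos [435.8 -71.   62.7] w 44.1 F [ 0.3 -0.4  5.6] rot [-0.0016  0.0038 -0.    ] q [ 0.3  -0.36 -0.6   0.   -1.32 -1.49]
(553.1, 136.6, 90) -> shift cm [-18.61  14.92  -2.68]
```

Held. The path to the yellow tray passes near the green cone, so I'll carry it higher.

```bash
python3 -m crank '0 0 -1 0 0 0 1; 0 0 -3 0 0 0 1; 0 0 -7 0 0 0 1; -1 0.8 -11 0 0 0 1; -3.5 2.8 -12 0 0 0 1; -7 5.6 -12 0 0 0 1; -10.5 8.4 -12 0 0 0 1; -14 11 -12 0 0 0 1; -17 13.5 -12 0 0 0 1; -18.7 14.9 -11 0 0 0 1; -18.7 14.9 -9 0 0 0 1; -18.7 14.9 -6 0 0 0 1; -18.7 14.9 -4 0 0 0 1; -18.7 14.9 -3 0 0 0 1; -18.7 14.9 -3 0 0 0 1' 60
python3 - <<'E'
from h import *
from cell import robot
shift((553.1,136.6,66))
s=robot.sense(); c=robot.capture("wrist"); cv2.imwrite("pics/w8.png",overlay(c,s,CO={}))
E
```

```text
time_s: 15.9
position: [552.1, 136.4, 89.3]
eef_rot: [-0.189, 0.982, -0.0, -0.001]
force: [-0.3, -0.1, -0.3]
width: 43.9
t 15.9 pos [552.1 136.4  89.3] w 43.9 F [-0.3 -0.1 -0.3] rot [-0.0001 -0.0025  0.    ] q [ 0.59 -0.   -0.24 -0.   -1.33 -1.79]
(553.1, 136.6, 66) -> shift cm [-0.11 -0.02  2.33]
```

View pics/w8.png

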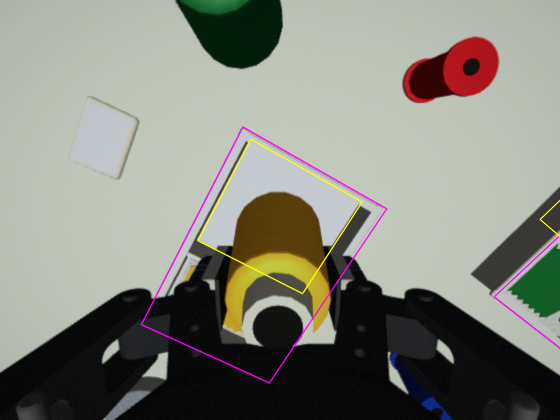

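```bash
python3 -m crank '0 0 0.7 0 0 0 1; 0 0 1.3 0 0 0 1; 0 0 1.7 0 0 0 1; 0 0 2.0 0 0 0 1; 0 0 2.2 0 0 0 1; 0 0 2.3 0 0 0 1; 0 0 2.4 0 0 0 1; 0 0 2.45 0 0 0 1; 0 0 2.45 0 0 0 1' 60
python3 - <<'E'
from h import *
from cell import robot
shift((553.1,136.6,66))
c=robot.capture("scene"); cv2.imwrite("pics/s8.png",cv2.resize(c["frame"][140:260,230:410],None,fx=4,fy=4))
E
```

```text
time_s: 16.85
position: [552.8, 136.7, 65.9]
eef_rot: [-0.189, 0.982, 0.0, 0.0]
force: [-0.6, -0.6, -0.5]
width: 43.9
t 16.85 pos [552.8 136.7  65.9] w 43.9 F [-0.6 -0.6 -0.5] rot [0.0001 0.0001 0.    ] q [ 0.59  0.01 -0.27 -0.   -1.29 -1.79]
(553.1, 136.6, 66) -> shift cm [-0.03 -0.02 -0.01]
```

View pics/s8.png

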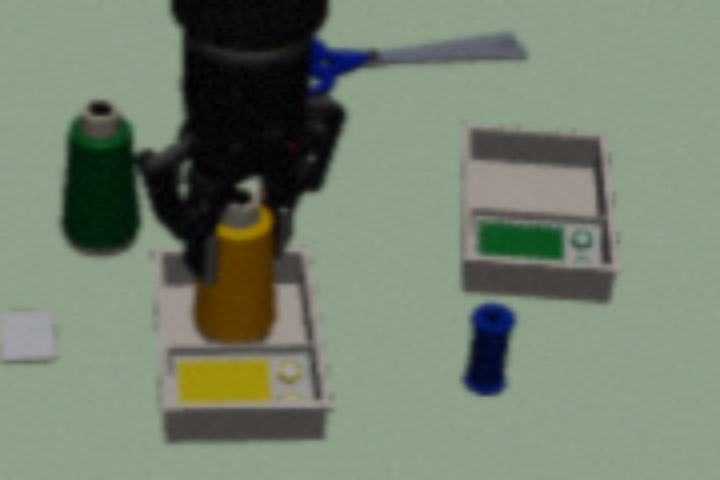

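The yellow cone is in its pocket. I'll lower one more millimetre, release and go up.

```bash
python3 -m crank '0 0 0.1 0 0 0 1; 0 0 0.15 0 0 0 1; 0 0 0.15 0 0 0 1; 0 0 0.1 0 0 0 0.5; 0 0 0.1 0 0 0 0; 0 0 0 0 0 0 0; 0 0 0 0 0 0 0; 0 0 0 0 0 0 0; 0 0 -2 0 0 0 0; 0 0 -5 0 0 0 0; 0 0 -8 0 0 0 0;0 0 -8 0 0 0 0;0 0 -8 0 0 0 0'; python3 -c "
from h import *
shift((442.1,67.8,145))"
```

```text
time_s: 18.2
position: [553.0, 137.0, 146.4]
eef_rot: [-0.189, 0.982, 0.0, 0.001]
force: [0.8, -0.4, -0.9]
width: 85.4
t 18.2 pos [553.  137.  146.4] w 85.4 F [ 0.8 -0.4 -0.9] rot [0.0007 0.0015 0.    ] q [ 0.59 -0.03 -0.17 -0.   -1.43 -1.79]
(442.1, 67.8, 145) -> shift cm [12.86 -2.31  0.12]
```

```bash
python3 -m crank '2 -0.4 0 0 0 0 0; 5 -1 0 0 0 0 0; 9 -1.7 0 0 0 0 0; 12 -2.3 0 0 0 0 0; 12.8 -2.4 0 0 0 0 0; 12.8 -2.4 0 0 0 0 0; 12.8 -2.4 0 0 0 0 0; 12.8 -2.4 0 0 0 0 0'
python3 - <<'E'
from h import *
from cell import robot
shift((442.1,67.8,60))
s=robot.sense(); c=robot.capture("wrist"); cv2.imwrite("pics/w9.png",overlay(c,s))
E
```

```text
time_s: 19.0
position: [443.1, 67.3, 145.3]
eef_rot: [-0.189, 0.982, -0.0, -0.001]
force: [1.1, -0.0, -0.3]
width: 85.5
t 19.0 pos [443.1  67.3 145.3] w 85.5 F [ 1.1 -0.  -0.3] rot [-0.     -0.0012  0.    ] q [ 0.6  -0.37 -0.46 -0.   -1.48 -1.8 ]
(442.1, 67.8, 60) -> shift cm [0.07 0.08 8.53]
```

View pics/w9.png

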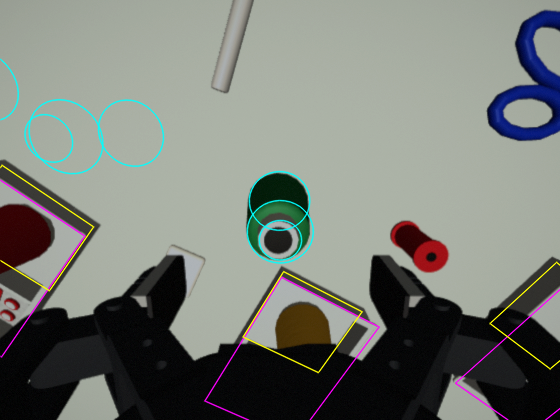

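The green cone's tip at (278,241) is centred, and the red spool at (405,235)–(430,256) is about 45 mm clear of the finger. Grasping.

```bash
python3 -m crank '0 0 2 0 0 0 0; 0 0 5 0 0 0 0; 0 0 7.8 0 0 0 0; 0 0 8.5 0 0 0 0; 0 0 8.5 0 0 0 0.3; 0 0 8.5 0 0 0 0.6; 0 0 8.5 0 0 0 1; 0 0 8.5 0 0 0 1; 0 0 8.5 0 0 0 1; 0 0 8.5 0 0 0 1; 0 0 8.5 0 0 0 1; 0 0 8.5 0 0 0 1' 60
python3 - <<'E'
from h import *
from cell import robot
shift((452.9,366.1,90))
E
```

```text
time_s: 20.25
position: [444.2, 67.5, 63.3]
eef_rot: [-0.189, 0.982, 0.0, 0.002]
force: [0.5, 0.9, 6.1]
width: 43.8
t 20.25 pos [444.2  67.5  63.3] w 43.8 F [0.5 0.9 6.1] rot [-0.      0.0045 -0.    ] q [ 0.6  -0.34 -0.58  0.   -1.32 -1.8 ]
(452.9, 366.1, 90) -> shift cm [-11.9   27.4   -2.62]
```

```bash
python3 -m crank '0 0 -1 0 0 0 1; 0 0 -3 0 0 0 1; 0 0 -7 0 0 0 1; 0 0 -11 0 0 0 1; -0.9 2 -12 0 0 0 1; -2.4 5.5 -12 0 0 0 1; -4 9.2 -12 0 0 0 1; -5.7 13 -12 0 0 0 1; -7.4 17 -12 0 0 0 1; -9.2 21 -12 0 0 0 1; -10.9 25 -12 0 0 0 1; -11.8 27 -11 0 0 0 1; -12 27.4 -9 0 0 0 1; -12 27.4 -6 0 0 0 1; -12 27.4 -4 0 0 0 1; -12 27.4 -3 0 0 0 1; -12 27.4 -3 0 0 0 1' 60
python3 - <<'E'
from h import *
from cell import robot
shift((452.9,366.1,66))
s=robot.sense(); c=robot.capture("wrist"); cv2.imwrite("pics/w10.png",overlay(c,s,CO={}))
E
```

```text
time_s: 21.95
position: [452.1, 365.3, 89.7]
eef_rot: [-0.189, 0.982, -0.001, -0.001]
force: [0.3, 0.9, -1.3]
width: 43.8
t 21.95 pos [452.1 365.3  89.7] w 43.8 F [ 0.3  0.9 -1.3] rot [-0.0012 -0.0025  0.    ] q [ 1.02  0.03 -0.21 -0.   -1.33 -2.22]
(452.9, 366.1, 66) -> shift cm [-0.11  0.05  2.37]
```

View pics/w10.png

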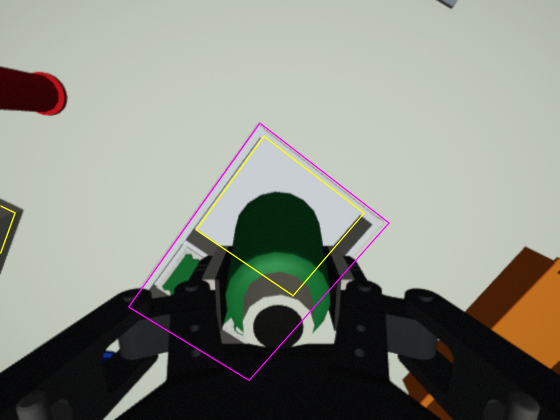

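```bash
python3 -m crank '0 0 0.7 0 0 0 1; 0 0 1.3 0 0 0 1; 0 0 1.7 0 0 0 1; 0 0 2.0 0 0 0 1; 0 0 2.2 0 0 0 1; 0 0 2.3 0 0 0 1; 0 0 2.4 0 0 0 1; 0 0 2.45 0 0 0 1; 0 0 2.5 0 0 0 1; 0 0 2.5 0 0 0 1' 60
python3 - <<'E'
from h import *
from cell import robot
shift((452.9,366.1,66))
c=robot.capture("scene"); cv2.imwrite("pics/s10.png",cv2.resize(c["frame"][140:260,300:480],None,fx=4,fy=4))
E
```

```text
time_s: 23.0
position: [452.8, 366.0, 66.4]
eef_rot: [-0.189, 0.982, 0.0, 0.0]
force: [-1.4, -0.9, 1.3]
width: 43.7
t 23.0 pos [452.8 366.   66.4] w 43.7 F [-1.4 -0.9  1.3] rot [0.0002 0.0005 0.    ] q [ 1.02  0.05 -0.24  0.   -1.29 -2.22]
(452.9, 366.1, 66) -> shift cm [-0.02  0.01  0.04]
```

View pics/s10.png

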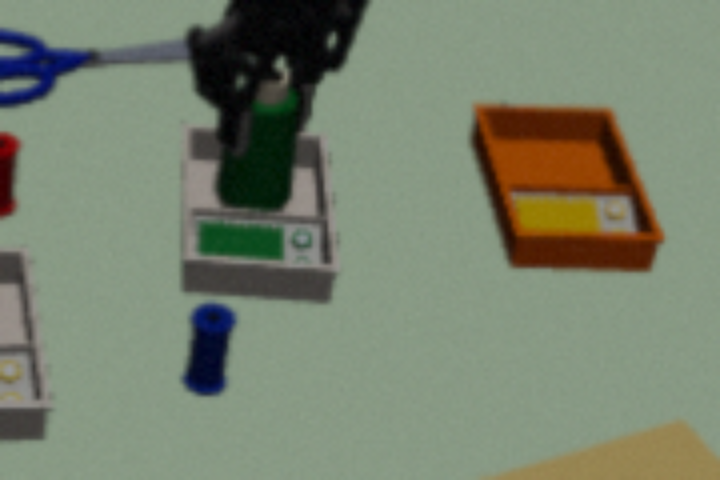

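The green cone is resting on the floor of its pocket. I'll release, retreat up and away, and check everything.

```bash
python3 -m crank '0 0 0 0 0 0 0.5; 0 0 0 0 0 0 0; 0 0 0 0 0 0 0; 0 0 0 0 0 0 0; 0 0 0 0 0 0 0; 0 0 -2 0 0 0 0; 0 0 -5 0 0 0 0; 0 0 -9 0 0 0 0;0 0 -13 0 0 0 0;2 2 -15 0 0 0 0; 5 5 -15 0 0 0 0; 8 8 -15 0 0 0 0; 8 10 -15 0 0 0 0;8 10 -15 0 0 0 0;8 10 -15 0 0 0 0;8 10 -15 0 0 0 0'
python3 - <<'E'
from h import *
from cell import robot
shift()
c=robot.capture("top"); P=cloud(c); S=4
names=dict(cr=(556,-137,105),cb=(435,-357,105),cy=(553,137,105),cg=(453,366,105),sb=(624,281,52),sr=(429,190,52))
for n,X in names.items():
    u,v=proj(c,[X])[0].round().astype(int)
    q=P[v-10:v+11,u-10:u+11].reshape(-1,3); top=q[q[:,2]>(88 if n[0]=='c' else 40)]
    print(n,(u,v),len(top),top.mean(0).round(1) if len(top) else None, top[:,2].max().round(1) if len(top) else None)
cv2.imwrite("pics/fT.png",cv2.resize(np.clip(c["frame"][150:280,180:460]*1.3,0,255).astype(np.uint8),(784,364)))
c=robot.capture("scene"); cv2.imwrite("pics/fS.png",cv2.resize(np.clip(c["frame"][140:280,50:450]*1.3,0,255).astype(np.uint8),(800,280)))
E
```

```text
time_s: 24.65
position: [341.9, 428.7, 215.6]
eef_rot: [-0.188, 0.982, -0.0, -0.0]
force: [0.7, 1.0, 0.1]
width: 85.5
t 24.65 pos [341.9 428.7 215.6] w 85.5 F [0.7 1.  0.1] rot [-0.0005 -0.0003  0.    ] q [ 1.26 -0.1  -0.1   0.   -1.57 -2.46]
cr (np.int64(367), np.int64(201)) 122 [ 553.  -135.7   97.2] 110.5
cb (np.int64(441), np.int64(239)) 127 [ 432.4 -355.    98.1] 110.9
cy (np.int64(277), np.int64(205)) 120 [550.1 136.5  97.6] 112.1
cg (np.int64(203), np.int64(240)) 125 [451.1 364.4  97.2] 110.1
sb (np.int64(231), np.int64(185)) 56 [624.2 281.   52.2] 60.7
sr (np.int64(261), np.int64(246)) 58 [428.6 190.   51.6] 57.4
```

View pics/fT.png

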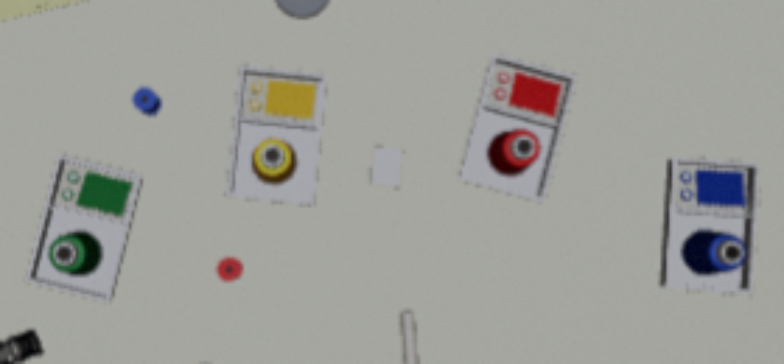

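View pics/fS.png

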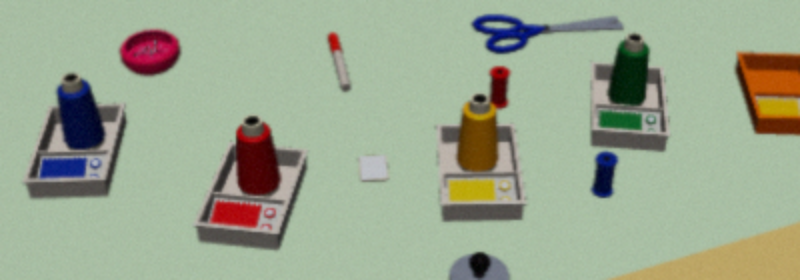

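All four cones stand upright within about 4 mm of their pocket centres. Their tops are about 3 mm higher than before, which matches the tray floor. The spools haven't moved and the arm is clear, so I'm handing in.

```bash
python3 -c "
from cell import robot
print(robot.job_done())"
```

```text
the job is handed in; nothing more can be done
None
```

The red, blue, yellow and green cones are each standing in the empty pocket of the grey tray with the matching swatch. I lowered each one to the floor before releasing it. I handed the job in at about 25 s of the 93 s allowed; the hand-in gives no verdict.

- **Cones:** the last top picture put every cone axis within about 4 mm of its pocket centre (25 mm allowed). They look upright in both fixed views, and their tops read about 3 mm higher than on the table, which matches the tray floor.
- **Spools and look-alike:** both small spools measured within 1 mm of where they started, and I left the orange tray alone.
- **Gripper:** it was open and clear of everything at hand-in.
- **Disagreements:** the wrist camera saw the red and blue cones about 3 mm from where the top camera did, and I split the difference. My first estimate of the blue tray was also about 3 mm off, and I corrected it from the overlay. When I lowered the blue cone the last 2 mm, the force reading rose to about 7 N, well below the limits.

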